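Change the label roll on the jar labeller

ROBOT

A 7-joint arm with a two-finger parallel gripper is mounted at the origin on the work surface. World frame = base frame: x ahead of the robot, y to its left, z up, the work surface at z = 0. Lengths are in m, angles in degrees, forces in N, time in s.
With the tool pointing down it reaches from about 0.425 to 0.875 m from the base axis. Payload 4.7 kg.
Tool frame: the origin (TCP) lies at the centre of the arm's flange, where the gripper is bolted on; the fingertips stand 182 mm ahead of it and the grasp point (between the pads) lies 164 mm ahead of it (env.grip_depth is the distance from the TCP to the grasp point, in m); z points along the fingers, y is the line along which they close (so a half turn about z gives the same grasp; the last joint's range is limited). The gripper opens to 87 mm and grips with 3 to 60 N. Pads are 19 mm wide; open, the fingers measure 117 mm over their backs; the gripper's body (75 mm by 190 mm) begins 51 mm behind the grasp point.
Start: joints at [-64.337, 18.392, -4.016, 83.108, 1.295, 78.541, -3.26], TCP at [0.273, 0.59, 0.405] pointing down, gripper open.
Joint ranges: [-163.93, 163.93], [-17.29, 119.83], [-79.2, 71.16], [3.27, 140.29], [-89.18, 269.18], [5.43, 117.66], [-154.24, 154.24]. Speed limits (degrees/s): [147.25, 147.25, 180, 180, 180, 180, 180].

INTERFACE

Orientations are given as [roll, pitch, yaw] about the fixed x, y, z axes, in that order (R = Rz(yaw) Ry(pitch) Rx(roll)).
In Python, from cell import env gives the robot as it stands. The module is installed in compiled form; this text tells all that it offers.
- The arm moves only by the tool send_rows, never from a script. Its arguments are lists of equal length, an entry for each row: "xyz": the shift along the tool's x, y, z in m, a list of three; "rotation": the turn, a rotation vector about the tool's x, y, z in rad, a list of three; "jaw": the opening, from 0 (shut) to 1 (fully open). A call has 1 to 20 rows; each row shifts and turns the commanded pose from where the row before left it, along the tool's axes as they then stand; what a row does not reach is not made up. A row lasts 1/10 s, in which the tool goes at most 50 mm and 8.59 degrees, less where a joint would pass 70% of its speed; a pose out of reach is approached as far as the arm can. A call is refused whole if a number of a shift passes 0.05 or a number of a turn 0.15, either way. A call with a gripper value outside its range is refused whole. The fingers move at their own pace and stop on an object; "newtons" is the grip in N (left out, the last holds). Time passes only in rows, so rows that do not move let the fingers close. It gives the time, the measured TCP pose, the force, the opening and the grip force at its end, in the units of the state.
- env.get_obs(): the state, without advancing time (a new reading comes with each control period).
- env.read_camera(name): name is "side" or "top"; returns a dict with "image" (420x560x3 uint8, blue, green, red), "fx", "fy", "cx", "cy" (pixels), "R" (3x3) and "t" (3): a world point X has camera coordinates R X + t. Camera axes: x right, y down, z forward; pixel columns grow to the right and rows downward; lengths in m; the calibration is good to about 2 mm. A picture is of the moment at which its call begins. There is no depth.
- env.sign_off(): hands the job in; it is judged then, once.
The state is a dict: "time_s": time; "qpos": joint angles; "joint_velocities": joint speeds; "effort": joint torques, N m; "tool_pos": TCP position; "tool_rot": TCP orientation; "force": force on the tool from outside, world axes, zero at the start; "wrist_torque": the same for the moment, N m; "grip_width": finger opening in m; "grasp_force": force on a finger pad.
Only numpy, scipy, OpenCV 4.12 (cv2) and the standard library are available. Lean on these libraries where they do the work, as an engineer would, in place of code of your own. Each camera call takes 0.05 s, during which the arm holds its last target. There are 200 camera calls.

TASK

The labeller has run out: pull the empty cardboard core up off its spindle (spring balls hold it, so it takes a firm pull) and throw it in the scrap bin. Then take the widest of the three label rolls standing on edge in the cradle and mount it lying flat on the spindle, pressed down past the spring balls until it sits fully home on the supply disc. Leave the other two rolls in the cradle where they are.

Things in the scene. Friction and masses are not known exactly. Their poses are not given: they have to be found in the camera images.
- labeller: Jar labelling machine, fixed: green deck with a steel top 50 mm above the table, spanning x -80..+240, y -300..+70 mm about its origin, which lies at table height under the supply spindle's axis; z up. Within 90 mm of that axis stands only the spindle; further off are rollers, take-up reel (at +200, +5) and peel plate, all under 130 mm high, a jar on a turntable and a control box up to 200 mm.
- spindle_seat (a point): Centre of the top of the aluminium supply disc (diameter 120 mm, 58 mm above the table) at the spindle's foot; z up. The steel spindle has diameter 22.4 mm for 50 mm, then tapers to 12 mm at its tip, 62 mm above this point. Three spring balls, centres 44 mm above this point, stick out of it 3 mm: a 40 mm core or roll fits on the disc just under them.
- spindle_tip (a point): Top of the spindle, on its axis, 62 mm above the supply disc. To pull a core off from under the spring balls takes about 8 to 15 N; to start one over them from above, about 5 to 12 N. Inside a bore they drag with a few N, more if it is held off-centre; in the last millimetre down they click out over the core's top and hold it.
- core: Spent cardboard core, a plain brown tube of outer diameter 32 mm, bore 25.4 mm, height 40 mm, about 15 g, sitting on the spindle. Origin: its centre (20 mm above the supply disc at the start); z along its axis, upright at the start.
- roll_wide: The label roll to load: white paper wound on a brown core, outer diameter 60 mm, bore 25.4 mm, width 40 mm along its axis, 60 to 120 g. Origin: its centre, on its axis. x is its axis: level at the start, along the cradle's x; either end may go down on the disc. Let go with its lower rim on the table and its axis 45 degrees or more up from level, it tips over to lie flat by itself.
- roll_mid: A label roll like the wide one but 28 mm wide; stays in the cradle. Origin: its centre; x its axis.
- roll_narrow: A label roll like the wide one but 22 mm wide; stays in the cradle. Origin: its centre; x its axis.
- cradle: Fixed roll cradle: two level steel rods of diameter 8 mm, 40 mm apart, along its x, on a base 204 by 60 mm with 22 mm high green end plates. The rolls stand on edge across the rods at x = -58, 0 and +58 mm in any order, their centres about 40 mm above the table, bottoms 10 mm above it. Origin: centre of its underside; z up.
- bin: Grey open scrap bin, fixed, 120 by 120 mm (134 over the rim) and 90 mm high, wall and floor 4 mm, empty. Origin: centre of its underside; z up. The table between it and the robot is clear, in a strip 120 mm wide.
Not all that is in view belongs to the job. Several things have the shape of the core; the one meant has the colours described above.

How it is judged:
By the outcome, as a careful person would: the job done as asked, in the order asked, and still so for the second after the job is handed in, with the robot touching nothing.
It also fails if it takes over 72 s, if anything falls off the work surface, if the arm or the gripper's body presses on something with over 40 N, if the wrist force passes 120 N, or if a joint passes its speed limit or range.

## Working session

There is one attempt and no reset: what is moved stays moved. The work goes in short steps, Python scripts to look and compute and a tool call to move; the robot and the scene stay as the last step left them, time stands still between calls to the robot, and variables do not carry over. Pictures are saved under pics/ and viewed, at most 10 in all, crops included, and the job is handed in when it is done.

Besides the shell and the picture viewer there is one more tool, called after "Call:" as name(argument=value, ...), one argument or row to a line, values as JSON. send_rows: Moves the arm, as the interface text tells. Its arguments: {"type":"object","properties":{"xyz":{"type":"array"},"rotation":{"type":"array"},"jaw":{"type":"array"},"newtons":{"type":"number"}},"required":["xyz","rotation","jaw"]}

```bash
mkdir -p pics; python3 - <<'E'
from cell import env
import cv2,numpy as np
np.set_printoptions(precision=4,suppress=True)
for n in("side","top"):
    c=env.read_camera(n); cv2.imwrite(f"pics/{n}0.png",c["image"])
    R=np.array(c["R"]);t=np.array(c["t"]);print(n,c["fx"],c["cx"],c["cy"],"\n",R,-R.T@t)
    np.savez(f"{n}.npz",**{k:c[k] for k in c})
print(env.get_obs(),env.grip_depth)
E
```

```text
side 417.7348236762038 276.14297422057473 208.99782445193017 
 [[ 0.8631 -0.505  -0.005 ]
 [-0.3133 -0.5277 -0.7896]
 [ 0.3961  0.683  -0.6136]] [ 0.175  -0.5362  0.6414]
top 474.1512574083231 277.54930764730693 207.13329679493427 
 [[ 0.0017 -0.9998  0.018 ]
 [-0.983  -0.005  -0.1837]
 [ 0.1838 -0.0174 -0.9828]] [0.3324 0.0551 1.1124]
{'time_s': 0.1, 'qpos': array([-64.3376,  18.4343,  -4.0144,  83.1675,   1.2968,  78.5424,
        -3.2601]), 'joint_velocities': array([-0.0014, -0.1765, -0.0078, -0.1131,  0.1097, -0.0329, -0.0265]), 'effort': array([  0.0001, -49.2576,  -0.4054, -31.3399,  -0.0641,   0.0395,
         0.0001]), 'tool_pos': array([0.2732, 0.5896, 0.4038]), 'tool_rot': array([-179.9012,    0.0076,  155.1465]), 'force': array([-0.0745, -0.8298,  0.1989]), 'wrist_torque': array([ 0.0429,  0.0269, -0.0133]), 'grasp_force': 0.0, 'grip_width': 0.08689069833388864} 0.1635
```

View pics/side0.png

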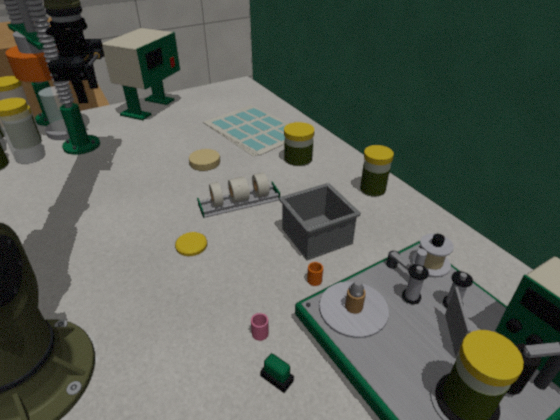

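View pics/top0.png

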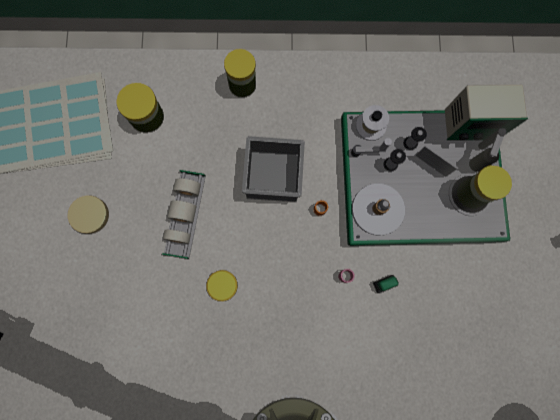

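The top view shows the brown core on the spindle at (381,207). The other core-like things are orange (320,208), pink (345,275) and green lying (386,284). The rolls in the cradle are at (187,185), (181,210) and (176,237). The bin is at (274,168). Next I enlarge and measure.

```bash
cat > h.py <<'E'
import numpy as np,cv2
def cam(n): return dict(np.load(f"{n}.npz"))
def ray(c,u,v):
    d=c["R"].T@np.array([(u-c["cx"])/c["fx"],(v-c["cy"])/c["fy"],1]); return -c["R"].T@c["t"],d
def onz(c,u,v,z):
    o,d=ray(c,u,v); return o+d*(z-o[2])/d[2]
def tri(a,ua,b,ub):
    o1,d1=ray(a,*ua);o2,d2=ray(b,*ub)
    s=np.linalg.lstsq(np.c_[d1,-d2],o2-o1,rcond=None)[0]
    p,q=o1+d1*s[0],o2+d2*s[1]; return (p+q)/2,np.linalg.norm(p-q)
def proj(c,X):
    p=c["R"]@X+c["t"]; return np.array([c["fx"]*p[0]/p[2]+c["cx"],c["fy"]*p[1]/p[2]+c["cy"]])
E
python3 - <<'E'
from h import *
s,t=cam("side"),cam("top")
S,T=s["image"],t["image"]
def up(im,x,y,w,h,W,H): return cv2.resize(im[y:y+h,x:x+w],(W,H),interpolation=cv2.INTER_CUBIC)
a=up(T,150,160,70,105,400,600); b=np.vstack([up(S,190,165,100,60,400,240)  ,up(T,341,172,80,72,400,360)])
cv2.imwrite("pics/crop1.png",np.hstack([a,b]))
c=np.vstack([up(S,295,260,100,80,400,320),up(T,235,130,80,56,400,280)])
cv2.imwrite("pics/crop2.png",c)
# bright/white masks
for n,im,roi,lo in(("top",T,(345,180,65,60),140),("side",S,(310,275,85,65),140)):
    x,y,w,h=roi; hsv=cv2.cvtColor(im[y:y+h,x:x+w],cv2.COLOR_BGR2HSV)
    print(n,"grey levels",np.percentile(hsv[...,2],[5,25,50,75,95]))
    m=((hsv[...,2]>(185 if n=='top' else 185))&(hsv[...,1]<40)).astype(np.uint8)
    cs=cv2.findContours(m,0,1)[0]; k=max(cs,key=cv2.contourArea); e=cv2.fitEllipse(cv2.convexHull(k))
    print(n,"disc",np.array(e[0])+[x,y],e[1:],onz(cam(n),e[0][0]+x,e[0][1]+y,.058), cv2.boundingRect(k))
E
```

```text
top grey levels [ 45. 122. 129. 147. 149.]Traceback (most recent call last):
  File "<stdin>", line 14, in <module>
ValueError: max() iterable argument is empty
```

View pics/crop1.png

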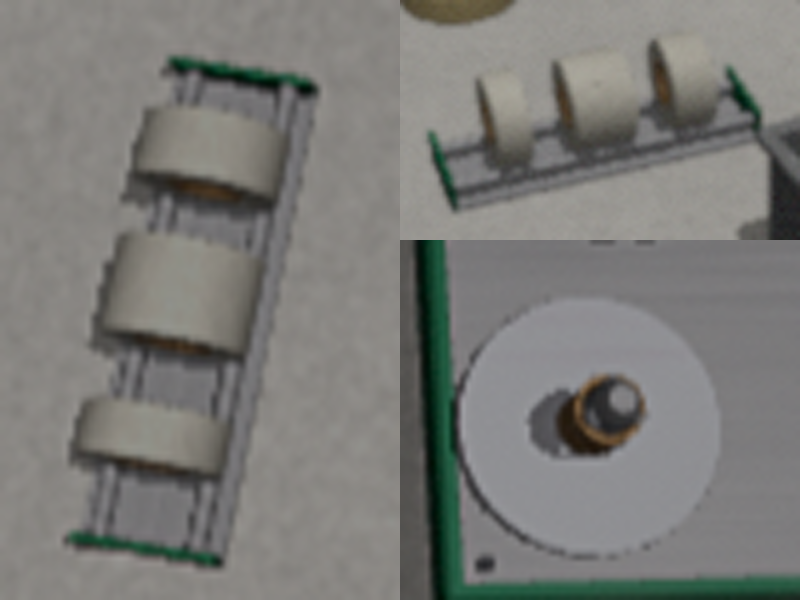

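View pics/crop2.png

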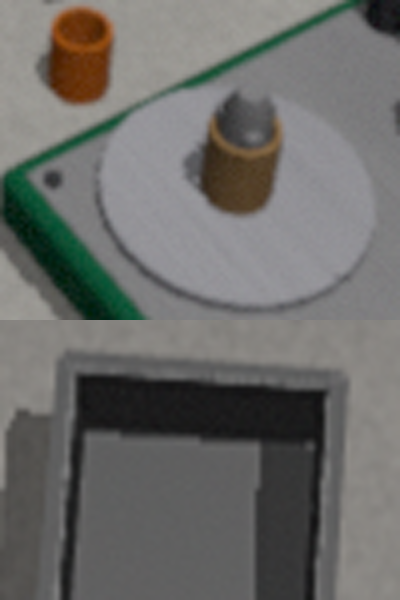

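The crop shows the widest roll is the middle one, top (181,210). The core meant is the plain brown tube on the spindle, top (381,207) / side (355,300), not the orange, pink or green ones.

```bash
python3 - <<'E'
from h import *
np.set_printoptions(precision=4,suppress=True)
s,t=cam("side"),cam("top")
def big(m,n=1):
    return sorted(cv2.findContours(m.astype(np.uint8),0,1)[0],key=cv2.contourArea)[::-1][:n]
for n,c,(x,y,w,h) in(("top",t,(350,182,60,56)),("side",s,(312,278,80,60))):
    im=c["image"][y:y+h,x:x+w]; v=cv2.cvtColor(im,6)
    o,_=cv2.threshold(v[v>100],0,255,8); m=v>(138 if n=="top" else o)
    k=big(m)[0]; e=cv2.fitEllipse(cv2.convexHull(k)); p=np.array(e[0])+[x,y]
    print(n,"thr",o,"disc",p,e[1:],onz(c,*p,.058))
    br=e[1]
    # tips / brown core mask
    hsv=cv2.cvtColor(im,40); b=(hsv[...,0]>8)&(hsv[...,0]<25)&(hsv[...,1]>90)
    k=big(b)[0]; print(" core bbox",np.array(cv2.boundingRect(k))+[x,y,0,0])
# cradle plates in top
hsv=cv2.cvtColor(t["image"],40); g=((hsv[...,0]>60)&(hsv[...,0]<95)&(hsv[...,1]>120))
g[:, :150]=0; g[:,220:]=0; g[:160]=0; g[270:]=0
P=[]
for k in big(g,2):
    r=cv2.minAreaRect(k); p=onz(t,*r[0],.018); P.append(p); print("plate",r,p)
P=np.array(P); d=P[0]-P[1]; print("cradle",P.mean(0),"len",np.linalg.norm(d),"yaw",np.degrees(np.arctan2(d[1],d[0]))%180)
# roll: paper mask in top
b=t["image"][160:262,150:215]; v=cv2.cvtColor(b,6)
hs=cv2.cvtColor(b,40); m=(v>125)&(hs[...,1]>18)&(hs[...,2]>150)
for k in big(cv2.morphologyEx(((v>150)).astype(np.uint8),2,np.ones((2,2))),5): print("roll?",cv2.contourArea(k),np.array(cv2.minAreaRect(k)[0])+[150,160],cv2.minAreaRect(k)[1:])
print(np.percentile(v,[10,50,90,99]))
# bin rim corners: from top picture by eye
for p in((247,138),(304,140),(299,200),(246,198)): print("rim",onz(t,*p,.09))
# tip: bright highlight
print("tip",tri(t,(341+625/400*80-80,172+400*0+ (400-240)/5),s,(295+250/4,260+90/4)))
E
```

```text
top thr 133.0 disc [378.6417 208.6959] ((49.34172821044922, 52.13047790527344), 121.7147445678711) [ 0.5271 -0.1931  0.058 ]
 core bbox [373 200  15  14]
side thr 134.0 disc [354.1269 308.2309] ((52.40884017944336, 69.08438110351562), 103.85501098632812) [ 0.5262 -0.1992  0.058 ]
 core bbox [346 290  19  23]
plate ((192.05203247070312, 172.66184997558594), (22.352407455444336, 1.7486577033996582), 8.746162414550781) [0.6192 0.2388 0.018 ]
plate ((175.09458923339844, 255.43243408203125), (24.331050872802734, 1.1507928371429443), 9.462322235107422) [0.4231 0.2708 0.018 ]
cradle [0.5211 0.2548 0.018 ] len 0.1987747688936583 yaw 170.73628173241963
[ 91. 133. 138. 143.]
rim [0.6817 0.1061 0.09  ]
rim [ 0.678  -0.0224  0.09  ]
rim [ 0.5398 -0.0102  0.09  ]
rim [0.5437 0.1065 0.09  ]
tip (array([ 0.5268, -0.1953,  0.1193]), np.float64(0.001645539823281706))
```

Call:
send_rows(
  xyz=[
    [0,0,0],
    [0,0,0],
    [0,0,0],
    [-0.0207,-0.034,0],
    [-0.0207,-0.034,0],
    [-0.0207,-0.034,0],
    [-0.0207,-0.034,0],
    [-0.0207,-0.034,0],
    [-0.0207,-0.034,0],
    [-0.0207,-0.034,0],
    [-0.0207,-0.034,0],
    [-0.0207,-0.034,0],
    [-0.0207,-0.034,0],
  ],
  rotation=[
    [0,0,-0.1446],
    [0,0,-0.1446],
    [0,0,-0.1446],
    [0,0,0],
    [0,0,0],
    [0,0,0],
    [0,0,0],
    [0,0,0],
    [0,0,0],
    [0,0,0],
    [0,0,0],
    [0,0,0],
    [0,0,0],
  ],
  jaw=[1,1,1,1,1,1,1,1,1,1,1,1,1],
)

```text
time_s: 1.4
tool_pos: [0.4807, 0.2482, 0.4045]
tool_rot: [-180.0, -0.0, -180.0]
force: [-0.0, 0.5, -0.5]
grip_width: 0.0873
grasp_force: 0.0
```

Call:
send_rows(
  xyz=[
    [-0.0046,-0.0442,0],
    [-0.0046,-0.0442,0],
    [-0.0046,-0.0442,0],
    [-0.0046,-0.0442,0],
    [-0.0046,-0.0442,0],
    [-0.0046,-0.0442,0],
    [-0.0046,-0.0442,0],
    [-0.0046,-0.0442,0],
    [-0.0046,-0.0442,0],
    [-0.0046,-0.0442,0],
    [0,0,0.037],
    [0,0,0.037],
    [0,0,0],
  ],
  rotation=[
    [0,0,0],
    [0,0,0],
    [0,0,0],
    [0,0,0],
    [0,0,0],
    [0,0,0],
    [0,0,0],
    [0,0,0],
    [0,0,0],
    [0,0,0],
    [0,0,0],
    [0,0,0],
    [0,0,0],
  ],
  jaw=[1,1,1,1,1,1,1,1,1,1,1,1,1],
)

```text
time_s: 2.7
tool_pos: [0.5241, -0.1915, 0.3256]
tool_rot: [179.9, -0.6, 180.0]
force: [0.3, -0.4, -0.3]
grip_width: 0.0868
grasp_force: 0.0
```

```bash
python3 - <<'E'
from cell import env
import cv2
c=env.read_camera("side"); o=env.get_obs(); print(o["tool_pos"],o["tool_rot"],o["qpos"])
cv2.imwrite("pics/s2.png",cv2.resize(c["image"][180:340,270:450],(720,640))[:600])
E
```

```text
[ 0.52527115 -0.19167506  0.328575  ] [179.93726954  -0.32725557 179.99639726] [-10.02949014  11.12365061  30.72019966 102.79641086  -6.04107352
  68.05078806 112.50958002]
```

View pics/s2.png

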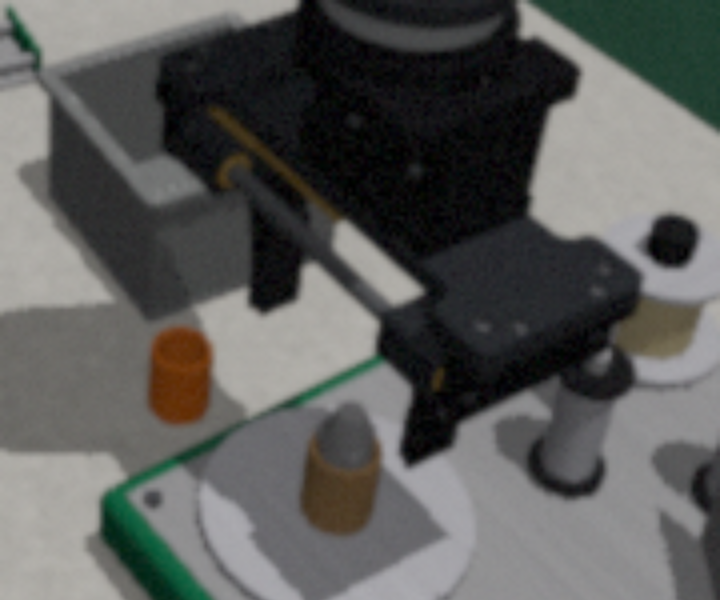

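Call:
send_rows(
  xyz=[
    [0,0,0.021],
    [0,0,0.021],
    [0,0,0.021],
    [0,0,0.019],
    [0,0,0],
    [0,0,0],
  ],
  rotation=[
    [0,0,0],
    [0,0,0],
    [0,0,0],
    [0,0,0],
    [0,0,0],
    [0,0,0],
  ],
  jaw=[1,1,1,1,1,1],
)

```text
time_s: 3.35
tool_pos: [0.5271, -0.1922, 0.2506]
tool_rot: [-180.0, 0.1, -180.0]
force: [0.7, -0.6, 0.3]
grip_width: 0.087
grasp_force: 0.0
```

Call:
send_rows(
  xyz=[
    [0,0,0.003],
    [0,0,0],
    [0,0,0],
    [0,0,0],
    [0,0,0],
    [0,0,0],
    [0,0,0],
    [0,0,0],
  ],
  rotation=[
    [0,0,0],
    [0,0,0],
    [0,0,0],
    [0,0,0],
    [0,0,0],
    [0,0,0],
    [0,0,0],
    [0,0,0],
  ],
  jaw=[0.2,0.2,0.2,0.2,0.2,0.2,0.2,0.2],
  newtons=10,
)

```text
time_s: 4.15
tool_pos: [0.5262, -0.1922, 0.2457]
tool_rot: [180.0, -0.0, -180.0]
force: [-0.4, 0.8, -0.7]
grip_width: 0.0314
grasp_force: 10.7
```

Call:
send_rows(
  xyz=[
    [0,0,0],
    [0,0,0],
    [0,0,0],
    [0,0,-0.004],
    [0,0,-0.008],
    [0,0,-0.012],
    [0,0,-0.015],
    [0,0,-0.02],
    [0,0,-0.025],
    [0,0,-0.03],
    [0,0,0],
  ],
  rotation=[
    [0,0,0],
    [0,0,0],
    [0,0,0],
    [0,0,0],
    [0,0,0],
    [0,0,0],
    [0,0,0],
    [0,0,0],
    [0,0,0],
    [0,0,0],
    [0,0,0],
  ],
  jaw=[0.2,0.2,0.2,0.2,0.2,0.2,0.2,0.2,0.2,0.2,0.2],
  newtons=40,
)

```text
time_s: 5.25
tool_pos: [0.5276, -0.1929, 0.3663]
tool_rot: [-179.9, 0.6, 180.0]
force: [1.1, -0.3, 0.2]
grip_width: 0.031
grasp_force: 40.0
```

```bash
python3 - <<'E'
from cell import env
import cv2,numpy as np
c=env.read_camera("side"); o=env.get_obs(); print(o["tool_pos"],o["grip_width"],o["grasp_force"])
hsv=cv2.cvtColor(c["image"],40)
m=((hsv[...,0]>8)&(hsv[...,0]<22)&(hsv[...,1]>90)&(hsv[...,2]<200)).astype(np.uint8); m[:190]=0;m[:,:320]=0;m[:,420:]=0
for k in cv2.findContours(m,0,1)[0]:
    if cv2.contourArea(k)>20: print(cv2.boundingRect(k))
cv2.imwrite("pics/s3.png",cv2.resize(c["image"][160:340,270:450],(540,540)))
E
```

```text
[ 0.52702821 -0.19253787  0.36400687] 0.03050864484930577 40.00004371068826
(320, 264, 3, 21)
(372, 233, 11, 12)
(354, 233, 15, 29)
(338, 191, 39, 34)
```

View pics/s3.png

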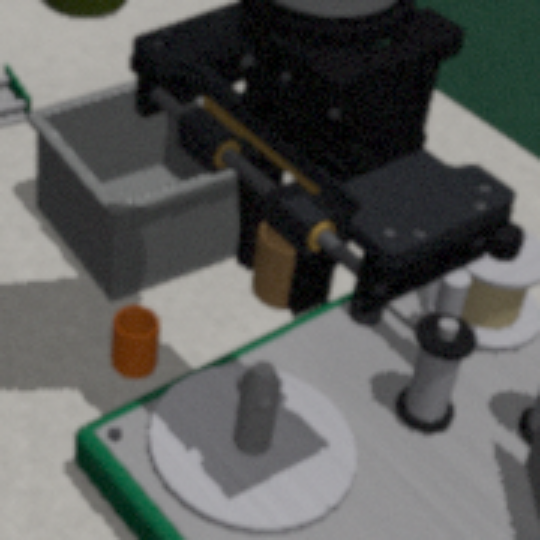

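The core is in the fingers and the spindle is bare. Next the bin, centre about (0.611, 0.045).

Call:
send_rows(
  xyz=[
    [-0.014,0.0396,0],
    [-0.014,0.0396,0],
    [-0.014,0.0396,0],
    [-0.014,0.0396,0],
    [-0.014,0.0396,0],
    [-0.014,0.0396,0],
    [0,0,0.04],
    [0,0,0.04],
    [0,0,0.04],
    [0,0,0],
    [0,0,0],
    [0,0,0],
    [0,0,0],
    [0,0,0],
    [0,0,-0.03],
    [0,0,-0.045],
    [0,0,-0.045],
  ],
  rotation=[
    [0,0,0],
    [0,0,0],
    [0,0,0],
    [0,0,0],
    [0,0,0],
    [0,0,0],
    [0,0,0],
    [0,0,0],
    [0,0,0],
    [0,0,0],
    [0,0,0],
    [0,0,0],
    [0,0,0],
    [0,0,0],
    [0,0,0],
    [0,0,0],
    [0,0,0],
  ],
  jaw=[0.2,0.2,0.2,0.2,0.2,0.2,0.2,0.2,0.2,0.2,0.5,0.5,0.5,0.5,0.5,0.5,0.5],
)

```text
time_s: 7.0
tool_pos: [0.6099, 0.0452, 0.3617]
tool_rot: [180.0, -0.0, 180.0]
force: [0.2, 0.4, 0.2]
grip_width: 0.0439
grasp_force: 0.0
```

Call:
send_rows(
  xyz=[
    [0.0178,0.042,0],
    [0.0178,0.042,0],
    [0.0178,0.042,0],
    [0.0178,0.042,0],
    [0.0178,0.042,0],
    [0,0,0],
    [0,0,0],
    [0,0,0],
  ],
  rotation=[
    [0,0,0],
    [0,0,0],
    [0,0,0],
    [0,0,0],
    [0,0,0],
    [0,0,0.081],
    [0,0,0.081],
    [0,0,0],
  ],
  jaw=[1,1,1,1,1,1,1,1],
)

```text
time_s: 7.8
tool_pos: [0.5211, 0.2557, 0.3608]
tool_rot: [179.9, 0.1, 170.7]
force: [-0.2, 0.3, -0.0]
grip_width: 0.0863
grasp_force: 0.0
```

```bash
python3 - <<'E'
from cell import env
from h import *
t0=cam("top")
print("roll top",onz(t0,181.7,211.8,.06), "cradle->px",proj(t0,np.array([.5211,.2548,.07])))
T=env.read_camera("top");S=env.read_camera("side"); o=env.get_obs(); print(o["tool_pos"],o["tool_rot"],o["qpos"])
for n,c in(("top",T),("side",S)): np.savez(f"{n}1.npz",**c)
a=cv2.resize(T["image"][120:215,235:315],(400,475)); b=cv2.resize(T["image"][180:240,345:415],(400,343))
cv2.imwrite("pics/t4.png",np.hstack([a,np.vstack([b,np.zeros((132,400,3),np.uint8)])]))
E
```

```text
roll top [0.51744136 0.25178807 0.06      ] cradle->px [179.59503155 209.39358404]
[0.52139054 0.2551023  0.36046252] [1.79959416e+02 4.69472707e-02 1.70797123e+02] [-42.06586345  11.39046391  15.2386874   97.39351674  -3.14170473
  71.57049219  54.67428121]
```

View pics/t4.png

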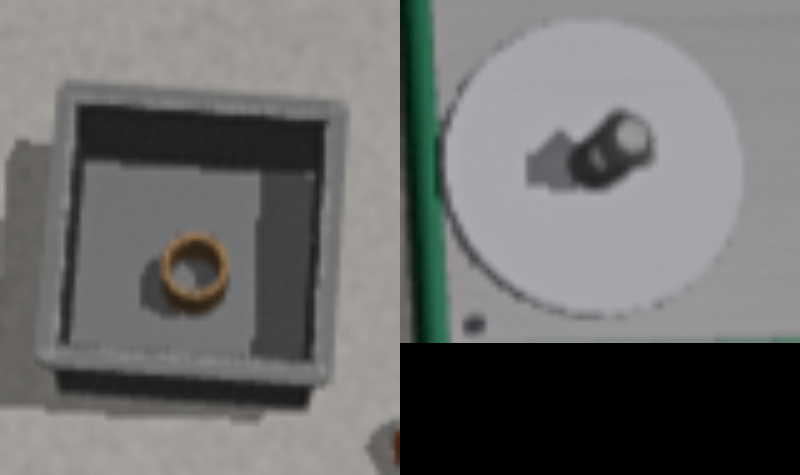

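The core is standing in the bin, at crop (195,270). Next I grasp the wide roll across its diameter.

Call:
send_rows(
  xyz=[
    [0,0,0.039],
    [0,0,0.039],
    [0,0,0.039],
    [0,0,0.036],
    [0,0,0],
    [0,0,0],
    [0,0,0],
    [0,0,0],
    [0,0,0],
    [0,0,0],
  ],
  rotation=[
    [0,0,0],
    [0,0,0],
    [0,0,0],
    [0,0,0],
    [0,0,0],
    [0,0,0],
    [0,0,0],
    [0,0,0],
    [0,0,0],
    [0,0,0],
  ],
  jaw=[1,1,1,1,1,0.5,0.5,0.5,0.5,0.5],
  newtons=25,
)

```text
time_s: 8.9
tool_pos: [0.5218, 0.2554, 0.2082]
tool_rot: [179.9, 0.1, 170.7]
force: [-1.0, -1.0, 4.6]
grip_width: 0.0591
grasp_force: 25.0
```

Call:
send_rows(
  xyz=[
    [0,0,-0.015],
    [0,0,-0.03],
    [0,0,-0.04],
    [0,0,-0.04],
    [0,0,-0.04],
    [0,0,0],
    [0,0,0],
  ],
  rotation=[
    [0,0,0],
    [0,0,0],
    [0,0,0],
    [0,0,0],
    [0,0,0],
    [0,0,0],
    [0,0,0],
  ],
  jaw=[0.5,0.5,0.5,0.5,0.5,0.5,0.5],
  newtons=30,
)

```text
time_s: 9.6
tool_pos: [0.5213, 0.2554, 0.3734]
tool_rot: [179.9, 0.1, 170.7]
force: [-0.8, -0.4, -1.6]
grip_width: 0.0588
grasp_force: 30.0
```

Call:
send_rows(
  xyz=[
    [0.008,-0.0388,0],
    [0.008,-0.0388,0],
    [0.008,-0.0388,0],
    [0.008,-0.0388,0],
    [0.008,-0.0388,0],
    [0,0,0],
    [0,0,0],
    [0,0,0],
    [0,0,0],
    [0,0,0],
    [0,0,0],
    [0,0,0],
    [0,0,0],
  ],
  rotation=[
    [0,0,0],
    [0,0,0],
    [0,0,0],
    [0,0,0],
    [0,0,0],
    [0,-0.143,0],
    [0,-0.143,0],
    [0,-0.143,0],
    [0,-0.143,0],
    [0,-0.143,0],
    [0,-0.143,0],
    [0,-0.143,0],
    [0,0,0],
  ],
  jaw=[0.5,0.5,0.5,0.5,0.5,0.5,0.5,0.5,0.5,0.5,0.5,0.5,0.5],
)

```text
time_s: 10.9
tool_pos: [0.4572, 0.0695, 0.3655]
tool_rot: [-178.9, 53.4, 170.8]
force: [-1.0, -0.0, -1.4]
grip_width: 0.059
grasp_force: 30.0
```

```bash
python3 - <<'E'
from cell import env
from scipy.spatial.transform import Rotation as R
import numpy as np
o=env.get_obs(); r=R.from_euler("xyz",o["tool_rot"],degrees=True).as_matrix()
np.set_printoptions(precision=4,suppress=True)
print(o["tool_pos"],o["tool_rot"],o["qpos"],"\n",r,o["tool_pos"]+.1635*r[:,2])
E
```

```text
[0.4572 0.0695 0.3655] [-178.8539   53.4488  170.8471] [-10.8943 -17.1726  -9.5641 132.4543  55.8798  27.2843  16.456 ] 
 [[-0.588   0.1749  0.7898]
 [ 0.0947  0.9845 -0.1475]
 [-0.8033 -0.0119 -0.5954]] [0.5863 0.0454 0.2681]
```

```bash
python3 - <<'E'
import numpy as np
from scipy.optimize import least_squares
D=[((.2732,.5896,.4038),(0,0,-1),83.1675),((.5253,-.1917,.3286),(0,0,-1),102.796),((.5214,.2551,.3605),(0,0,-1),97.394),((.4572,.0695,.3655),(.7898,-.1475,-.5954),132.454)]
def f(p):
    L1,L2,d,h,off=p
    return [np.linalg.norm(np.array(T)-d*np.array(z)-[0,0,h])**2-(L1**2+L2**2+2*L1*L2*np.cos(np.radians(j-off))) for T,z,j in D]
for off in(0,):
  s=least_squares(lambda q:f([q[0],q[1],q[2],q[3],off]),[.4,.4,.1,.35],bounds=([.2,.2,0,.2],[.6,.6,.3,.5])); print(s.x,s.cost)
L1,L2,d,h=s.x
for th in(50,60):
  for phi in range(-90,91,30):   # lean direction of fingers, deg from +x
    for g in((.47,.045,.04),(.50,.045,.04)):
      t,p=np.radians([th,phi]); z=np.array([np.sin(t)*np.cos(p),np.sin(t)*np.sin(p),-np.cos(t)])
      T=np.array(g)-.1635*z; w=T-d*z; r=np.linalg.norm(w-[0,0,h]); c=(r*r-L1**2-L2**2)/(2*L1*L2)
      print(th,phi,g,"TCP",T.round(3),"wrist",w.round(3),"j4",round(float(np.degrees(np.arccos(np.clip(c,-1,1)))),1))
E
```

```text
[0.46615522 0.46615524 0.15633079 0.31262217] 1.19934576459961e-05
50 -90 (0.47, 0.045, 0.04) TCP [0.47  0.17  0.145] wrist [0.47  0.29  0.246] j4 106.7
50 -90 (0.5, 0.045, 0.04) TCP [0.5   0.17  0.145] wrist [0.5   0.29  0.246] j4 102.8
50 -60 (0.47, 0.045, 0.04) TCP [0.407 0.153 0.145] wrist [0.347 0.257 0.246] j4 124.0
50 -60 (0.5, 0.045, 0.04) TCP [0.437 0.153 0.145] wrist [0.377 0.257 0.246] j4 120.6
50 -30 (0.47, 0.045, 0.04) TCP [0.362 0.108 0.145] wrist [0.258 0.168 0.246] j4 140.5
50 -30 (0.5, 0.045, 0.04) TCP [0.392 0.108 0.145] wrist [0.288 0.168 0.246] j4 137.3
50 0 (0.47, 0.045, 0.04) TCP [0.345 0.045 0.145] wrist [0.225 0.045 0.246] j4 150.3
50 0 (0.5, 0.045, 0.04) TCP [0.375 0.045 0.145] wrist [0.255 0.045 0.246] j4 146.7
50 30 (0.47, 0.045, 0.04) TCP [ 0.362 -0.018  0.145] wrist [ 0.258 -0.078  0.246] j4 145.4
50 30 (0.5, 0.045, 0.04) TCP [ 0.392 -0.018  0.145] wrist [ 0.288 -0.078  0.246] j4 141.7
50 60 (0.47, 0.045, 0.04) TCP [ 0.407 -0.063  0.145] wrist [ 0.347 -0.167  0.246] j4 130.4
50 60 (0.5, 0.045, 0.04) TCP [ 0.437 -0.063  0.145] wrist [ 0.377 -0.167  0.246] 
[... 711 characters left out ...]
7, 0.045, 0.04) TCP [0.328 0.045 0.122] wrist [0.193 0.045 0.2  ] j4 151.7
60 0 (0.5, 0.045, 0.04) TCP [0.358 0.045 0.122] wrist [0.223 0.045 0.2  ] j4 148.4
60 30 (0.47, 0.045, 0.04) TCP [ 0.347 -0.026  0.122] wrist [ 0.23  -0.093  0.2  ] j4 146.0
60 30 (0.5, 0.045, 0.04) TCP [ 0.377 -0.026  0.122] wrist [ 0.26  -0.093  0.2  ] j4 142.7
60 60 (0.47, 0.045, 0.04) TCP [ 0.399 -0.078  0.122] wrist [ 0.332 -0.195  0.2  ] j4 129.1
60 60 (0.5, 0.045, 0.04) TCP [ 0.429 -0.078  0.122] wrist [ 0.362 -0.195  0.2  ] j4 125.6
60 90 (0.47, 0.045, 0.04) TCP [ 0.47  -0.097  0.122] wrist [ 0.47  -0.232  0.2  ] j4 109.8
60 90 (0.5, 0.045, 0.04) TCP [ 0.5   -0.097  0.122] wrist [ 0.5   -0.232  0.2  ] j4 105.8
```

Call:
send_rows(
  xyz=[
    [0.029,0.011,-0.003],
    [0.03,0.008,-0.003],
    [0.03,0.005,-0.004],
    [0.03,0.002,-0.004],
    [0.031,-0.001,-0.005],
    [0,0,0],
    [0,0,0],
  ],
  rotation=[
    [0.0964,0.0014,0.0714],
    [0.0964,0.0014,0.0714],
    [0.0964,0.0014,0.0714],
    [0.0964,0.0014,0.0714],
    [0.0964,0.0014,0.0714],
    [0,0,0],
    [0,0,0],
  ],
  jaw=[0.5,0.5,0.5,0.5,0.5,0.5,0.5],
)

```text
time_s: 11.6
tool_pos: [0.3714, 0.1352, 0.2601]
tool_rot: [-178.8, 53.1, 137.5]
force: [1.0, -0.6, -1.0]
grip_width: 0.0597
grasp_force: 30.0
```

```bash
cat > st.py <<'E'
from cell import env
from scipy.spatial.transform import Rotation as R
import numpy as np,sys
np.set_printoptions(precision=4,suppress=True)
o=env.get_obs(); r=R.from_euler("xyz",o["tool_rot"],degrees=True).as_matrix(); z=r[:,2]
g=o["tool_pos"]+.1635*z
print(o["time_s"],"TCP",o["tool_pos"],"grasp",g,"q",o["qpos"],"\n",r,"\ntilt",np.degrees(np.arccos(-z[2])),"lean",np.degrees(np.arctan2(z[1],z[0])),"F",o["force"],"w",o["grip_width"])
if len(sys.argv)>3:
    G=np.array([float(a) for a in sys.argv[1:4]]); print("tool shift to grasp",G, r.T@(G-g))
if len(sys.argv)>4:
    yaw=float(sys.argv[4]); Rd=R.from_euler("xyz",[180,0,yaw],degrees=True); v=(R.from_matrix(r).inv()*Rd).as_rotvec(); print("turn to down",v,np.linalg.norm(v))
E
python3 st.py .47 .045 .10
```

```text
11.6 TCP [0.3714 0.1352 0.2601] grasp [0.4655 0.0443 0.162 ] q [-12.475   -2.2879 -33.0856 134.2454  60.1351  65.1419 -34.5748] 
 [[-0.4421  0.6879  0.5757]
 [ 0.4056  0.7257 -0.5557]
 [-0.8001 -0.0122 -0.5998]] 
tilt 53.143976556865496 lean -43.99223443824885 F [ 0.9624 -0.5844 -1.0216] w 0.059713151517313
tool shift to grasp [0.47  0.045 0.1  ] [0.0479 0.0044 0.0394]
```

Call:
send_rows(
  xyz=[
    [0.024,0.0022,0.0197],
    [0.024,0.0022,0.0197],
    [0.022,0.0003,0.0165],
    [0.02,0.0003,0.015],
    [0,0,0],
    [0,0,0],
  ],
  rotation=[
    [0,0,0],
    [0,0,0],
    [0,0,0],
    [0,0,0],
    [0,0,0],
    [0,0,0],
  ],
  jaw=[0.5,0.5,0.5,0.5,0.5,0.5],
)

```text
time_s: 12.2
tool_pos: [0.3775, 0.135, 0.1473]
tool_rot: [-179.2, 53.4, 137.0]
force: [0.1, -0.3, -0.9]
grip_width: 0.0593
grasp_force: 30.0
```

```bash
python3 st.py .47 .045 .037
```

```text
12.2 TCP [0.3775 0.135  0.1473] grasp [0.4719 0.0437 0.0498] q [-14.4501  16.0087 -32.1421 136.2905  75.2754  65.7197 -55.9904] 
 [[-0.4361  0.6904  0.5772]
 [ 0.4066  0.7234 -0.558 ]
 [-0.8028 -0.0087 -0.5962]] 
tilt 53.40211371971782 lean -44.03432059595909 F [ 0.0579 -0.2914 -0.9193] w 0.05929495954918529
tool shift to grasp [0.47  0.045 0.037] [ 0.0116 -0.0003  0.0058]
```

Call:
send_rows(
  xyz=[
    [0.0045,0,0.0034],
    [0.0035,0,0.0026],
    [0.0008,0,0.0006],
    [0.0008,0,0.0006],
    [0.0008,0,0.0006],
    [0,0,0],
  ],
  rotation=[
    [0,0,0],
    [0,0,0],
    [0,0,0],
    [0,0,0],
    [0,0,0],
    [0,0,0],
  ],
  jaw=[0.5,0.5,0.5,0.5,0.5,0.5],
)

```text
time_s: 12.8
tool_pos: [0.3772, 0.1353, 0.1342]
tool_rot: [-179.3, 53.5, 136.9]
force: [-2.5, 1.2, 5.3]
grip_width: 0.0593
grasp_force: 30.0
```

Call:
send_rows(
  xyz=[
    [0,0,0],
    [0,0,0],
    [0,0,0],
    [0,0,0],
    [0,0,0],
    [0,0,0],
    [0,0,0],
    [0,0,0],
  ],
  rotation=[
    [0,0,0],
    [0,0,0],
    [0,0,0],
    [0,0,0],
    [0,0,0],
    [0,0,0],
    [0,0,0],
    [0,0,0],
  ],
  jaw=[1,1,1,1,1,1,1,1],
)

```text
time_s: 13.6
tool_pos: [0.377, 0.1352, 0.1335]
tool_rot: [-179.3, 53.4, 136.9]
force: [0.7, 0.1, 0.4]
grip_width: 0.0869
grasp_force: 0.0
```

```bash
python3 st.py .38 .135 .2; python3 - <<'E'
from cell import env
import cv2
c=env.read_camera("side"); cv2.imwrite("pics/s5.png",cv2.resize(c["image"][150:340,170:380],(660,600)))
E
```

```text
13.6 TCP [0.377  0.1352 0.1335] grasp [0.4715 0.0441 0.036 ] q [-14.8889  18.3244 -31.7669 136.3774  77.0952  65.9701 -58.5342] 
 [[-0.4358  0.6899  0.5781]
 [ 0.4073  0.7239 -0.5569]
 [-0.8027 -0.0072 -0.5964]] 
tilt 53.38729043401343 lean -43.931014387027595 F [0.662  0.0708 0.3725] w 0.08685242754355905
tool shift to grasp [0.38  0.135 0.2  ] [-0.0547  0.0015 -0.2013]
```

View pics/s5.png

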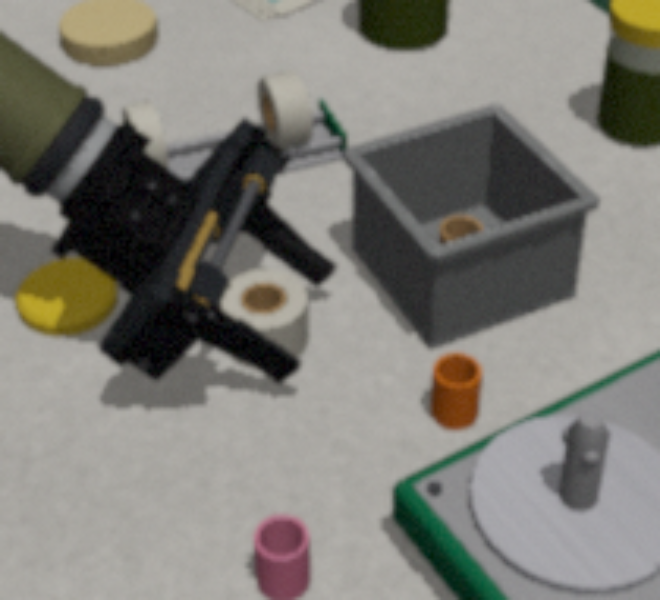

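Roll lies flat at crop (265,310). I rise straight up, then turn the tool down.

Call:
send_rows(
  xyz=[
    [-0.024,0,-0.018],
    [-0.024,0,-0.018],
    [-0.024,0,-0.018],
    [-0.024,0,-0.018],
    [-0.024,0,-0.018],
    [0,0,0],
  ],
  rotation=[
    [0,0,0],
    [0,0,0],
    [0,0,0],
    [0,0,0],
    [0,0,0],
    [0,0,0],
  ],
  jaw=[1,1,1,1,1,1],
)

```text
time_s: 14.25
tool_pos: [0.3782, 0.1373, 0.2876]
tool_rot: [180.0, 53.6, 136.4]
force: [0.6, 0.4, 0.2]
grip_width: 0.0871
grasp_force: 0.0
```

```bash
python3 st.py .46 .05 .16 180; python3 - <<'E'
from cell import env
from h import *
T=env.read_camera("top");S=env.read_camera("side")
for n,c in(("top",T),("side",S)): np.savez(f"{n}2.npz",**c)
cv2.imwrite("pics/t6.png",np.hstack([cv2.resize(T["image"][190:290,220:320],(400,400)),cv2.resize(S["image"][190:290,210:310],(400,400))]))
print("spindle tip top-ray @.12:",onz(cam("top"),385.5,203.1,.12))
E
```

```text
14.25 TCP [0.3782 0.1373 0.2876] grasp [0.4735 0.0465 0.1907] q [-10.6454  -4.8325 -33.9023 132.3832  58.4139  65.6375 -30.7933] 
 [[-0.4293  0.6898  0.583 ]
 [ 0.4091  0.724  -0.5554]
 [-0.8052  0.0001 -0.593 ]] 
tilt 53.63082616924557 lean -43.60772026598251 F [0.5983 0.41   0.2393] w 0.08711330080653619
tool shift to grasp [0.46 0.05 0.16] [ 0.0319 -0.0068  0.0084]
turn to down [-0.3556  0.8891 -0.7038] 1.188403417159599
spindle tip top-ray @.12: [ 0.5279359  -0.19368835  0.12      ]
```

View pics/t6.png

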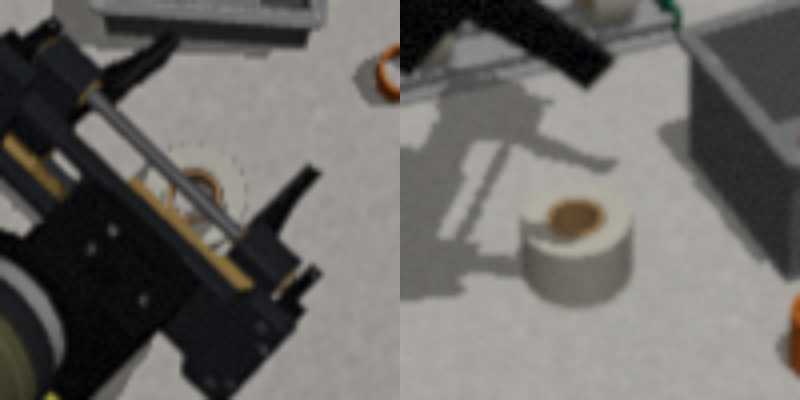

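Call:
send_rows(
  xyz=[
    [-0.0255,-0.002,0.0178],
    [-0.0255,-0.002,0.0178],
    [-0.0255,-0.002,0.0178],
    [-0.0255,-0.002,0.0178],
    [0,0,0],
    [0,0,0],
    [0,0,0],
    [0,0,0],
    [0,0,0],
    [0,0,0],
    [0,0,0],
    [0,0,0],
    [0,0,0],
    [0,0,0],
    [0,0,0],
  ],
  rotation=[
    [0,0,0],
    [0,0,0],
    [0,0,0],
    [0,0,0],
    [-0.0395,0.0988,-0.0782],
    [-0.0395,0.0988,-0.0782],
    [-0.0395,0.0988,-0.0782],
    [-0.0395,0.0988,-0.0782],
    [-0.0395,0.0988,-0.0782],
    [-0.0395,0.0988,-0.0782],
    [-0.0395,0.0988,-0.0782],
    [-0.0395,0.0988,-0.0782],
    [-0.0395,0.0988,-0.0782],
    [0,0,0],
    [0,0,0],
  ],
  jaw=[1,1,1,1,1,1,1,1,1,1,1,1,1,1,1],
)

```text
time_s: 15.85
tool_pos: [0.4572, 0.0492, 0.3213]
tool_rot: [-179.6, -0.2, 179.5]
force: [-0.0, 0.6, -0.4]
grip_width: 0.087
grasp_force: 0.0
```

```bash
python3 - <<'E'
from h import *
s,t=cam("side2"),cam("top2")
print(onz(s,253.8,243.9,.04),onz(t,268.9,236.4,.04),tri(t,(268.9,236.4),s,(253.8,243.9)))
E
python3 st.py .46 .055 .06 180
```

```text
[0.46163824 0.0532882  0.04      ] [0.465121   0.05570497 0.04      ] (array([0.46435442, 0.05611757, 0.03683558]), np.float64(0.0024413746511992144))
15.85 TCP [0.4572 0.0492 0.3213] grasp [0.4565 0.048  0.1578] q [ -4.2598  -0.8654  -5.2958 114.9609   0.3206  66.1817  79.8433] 
 [[-1.      0.0082 -0.0037]
 [ 0.0082  0.9999 -0.0072]
 [ 0.0037 -0.0073 -1.    ]] 
tilt 0.46687310041721536 lean -117.37794423290539 F [-0.0464  0.5991 -0.357 ] w 0.08704610852352421
tool shift to grasp [0.46  0.055 0.06 ] [-0.0038  0.0077  0.0977]
turn to down [-0.0073 -0.0037 -0.0082] 0.011583599244583166
```

Call:
send_rows(
  xyz=[
    [0,0,0],
    [-0.003,0.0027,0.03],
    [-0.0028,0.0026,0.03],
    [0,0,0.03],
    [0,0,0.025],
    [0,0,0.014],
    [0,0,0],
    [0,0,0],
  ],
  rotation=[
    [-0.0073,-0.0037,-0.0082],
    [0,0,0],
    [0,0,0],
    [0,0,0],
    [0,0,0],
    [0,0,0],
    [0,0,0],
    [0,0,0],
  ],
  jaw=[1,1,1,1,1,1,1,1],
)

```text
time_s: 16.65
tool_pos: [0.4631, 0.0551, 0.1943]
tool_rot: [179.9, 0.1, -179.9]
force: [0.2, -0.2, -0.4]
grip_width: 0.0871
grasp_force: 0.0
```

Call:
send_rows(
  xyz=[
    [0,0,0.0065],
    [0,0,0],
    [0,0,0],
    [0,0,0],
    [0,0,0],
    [0,0,0],
    [0,0,0],
  ],
  rotation=[
    [0,0,0],
    [0,0,0],
    [0,0,0],
    [0,0,0],
    [0,0,0],
    [0,0,0],
    [0,0,0],
  ],
  jaw=[1,1,0.5,0.5,0.5,0.5,0.5],
  newtons=25,
)

```text
time_s: 17.35
tool_pos: [0.4634, 0.055, 0.1876]
tool_rot: [179.9, 0.1, -179.9]
force: [0.2, 0.3, 1.6]
grip_width: 0.0595
grasp_force: 25.0
```

Call:
send_rows(
  xyz=[
    [0,0,-0.03],
    [0,0,-0.045],
    [0,0,-0.045],
    [0,0,-0.045],
    [-0.0107,-0.0413,0],
    [-0.0107,-0.0413,0],
    [-0.0107,-0.0413,0],
    [-0.0107,-0.0413,0],
    [-0.0107,-0.0413,0],
    [-0.0105,-0.0415,0],
    [0,0,0],
    [0,0,0],
    [0,0,0],
  ],
  rotation=[
    [0,0,0],
    [0,0,0],
    [0,0,0],
    [0,0,0],
    [0,0,0],
    [0,0,0],
    [0,0,0],
    [0,0,0],
    [0,0,0],
    [0,0,0],
    [0,0,0],
    [0,0,0],
    [0,0,0],
  ],
  jaw=[0.5,0.5,0.5,0.5,0.5,0.5,0.5,0.5,0.5,0.5,0.5,0.5,0.5],
  newtons=40,
)

```text
time_s: 18.65
tool_pos: [0.5276, -0.192, 0.3516]
tool_rot: [179.8, 0.0, -179.8]
force: [0.3, 0.5, -0.6]
grip_width: 0.0589
grasp_force: 40.0
```

```bash
python3 - <<'E'
from cell import env
from h import *
S=env.read_camera("side");np.savez("side3.npz",**S); c=cam("side3"); o=env.get_obs(); print(o["tool_pos"],o["tool_rot"])
cv2.imwrite("pics/s7.png",cv2.resize(S["image"][190:340,290:440],(600,600),interpolation=2))
# expected px of roll bottom rim extremes & axis
p=o["tool_pos"]; zb=p[2]-.1876
print("exp bottom centre",proj(c,np.array([p[0],p[1],zb])))
for q in(30,):
  pts=np.array([proj(c,np.array([p[0]+.03*np.cos(a),p[1]+.03*np.sin(a),zz])) for zz in(zb,zb+.04) for a in np.linspace(0,6.28,60)]); print("exp bbox",pts.min(0),pts.max(0))
print("tip px",proj(c,np.array([.5273,-.193,.12])))
E
```

```text
[ 0.52766617 -0.19160819  0.35181932] [ 1.79845706e+02  4.74696635e-02 -1.79738175e+02]
exp bottom centre [359.14591574 261.80069987]
exp bbox [340.25357169 230.56393847] [382.06116809 275.67543257]
tip px [356.39593375 281.34922226]
```

View pics/s7.png

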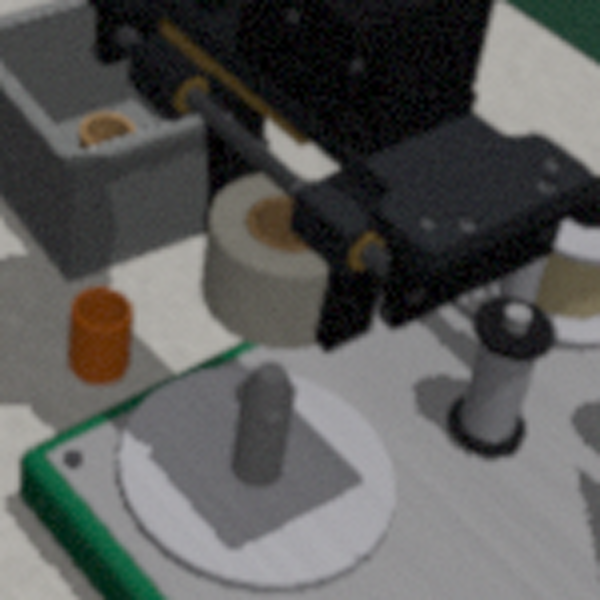

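Roll edges match the prediction for a centred grasp (340.6 vs 340.3 px), and the tip is at (356.6,280.9) vs (356.4,281.3). Lower onto the taper.

Call:
send_rows(
  xyz=[
    [0.001,-0.0012,0.02],
    [0,0,0.02],
    [0,0,0.008],
    [0,0,0.004],
    [0,0,0.003],
    [0,0,0],
    [0,0,0],
  ],
  rotation=[
    [0,0,0],
    [0,0,0],
    [0,0,0],
    [0,0,0],
    [0,0,0],
    [0,0,0],
    [0,0,0],
  ],
  jaw=[0.5,0.5,0.5,0.5,0.5,0.5,0.5],
)

```text
time_s: 19.4
tool_pos: [0.5272, -0.1941, 0.2979]
tool_rot: [179.9, 0.2, -179.8]
force: [1.4, 0.5, -0.6]
grip_width: 0.0593
grasp_force: 40.0
```

Call:
send_rows(
  xyz=[
    [0,0.0007,0.002],
    [0,0,0.002],
    [0,0,0.002],
    [0,0,0.002],
    [0,0,0.002],
    [0,0,0.002],
    [0,0,0],
  ],
  rotation=[
    [0,0,0],
    [0,0,0],
    [0,0,0],
    [0,0,0],
    [0,0,0],
    [0,0,0],
    [0,0,0],
  ],
  jaw=[0.5,0.5,0.5,0.5,0.5,0.5,0.5],
)

```text
time_s: 20.1
tool_pos: [0.528, -0.1935, 0.2857]
tool_rot: [179.9, 0.3, -179.8]
force: [6.6, -0.6, 0.5]
grip_width: 0.0594
grasp_force: 40.0
```

Call:
send_rows(
  xyz=[
    [-0.001,0,0],
    [0,0,0],
    [0,0,0],
  ],
  rotation=[
    [0,0,0],
    [0,0,0],
    [0,0,0],
  ],
  jaw=[0.5,0.5,0.5],
)

```text
time_s: 20.4
tool_pos: [0.5284, -0.1936, 0.2854]
tool_rot: [179.9, 0.2, -179.9]
force: [5.7, 0.5, 1.3]
grip_width: 0.0587
grasp_force: 40.0
```

Call:
send_rows(
  xyz=[
    [-0.0015,0,0],
    [0,0,0],
    [0,0,0],
  ],
  rotation=[
    [0,0,0],
    [0,0,0],
    [0,0,0],
  ],
  jaw=[0.5,0.5,0.5],
)

```text
time_s: 20.7
tool_pos: [0.529, -0.1937, 0.2847]
tool_rot: [179.9, 0.0, -179.9]
force: [3.8, 0.9, -0.8]
grip_width: 0.0592
grasp_force: 40.0
```

```bash
python3 - <<'E'
from cell import env
from h import *
S=env.read_camera("side");np.savez("side4.npz",**S); c=cam("side4"); o=env.get_obs(); p=o["tool_pos"];print(p,o["force"],o["wrist_torque"])
im=S["image"]; hsv=cv2.cvtColor(im,40)
# vertical profile down through the roll's front, left of the finger
for u in(350,354,358): print(u,[(v,int(hsv[v,u,2]),int(hsv[v,u,1])) for v in range(262,322,2)])
for dz in(-.005,0,.005):
  zb=p[2]-.1876+dz
  for u in(350,354,358):
    P=[proj(c,np.array([p[0]+.03*np.cos(a),p[1]+.03*np.sin(a),zb])) for a in np.linspace(0,6.28,2000)]
    print("dz",dz,u,"bottom row",round(max(q[1] for q in P if abs(q[0]-u)<.3),1))
E
```

```text
[ 0.52900821 -0.19365595  0.28465762] [ 2.94149896 -0.36591474 -1.29681595] [-0.00657738 -0.90168535 -0.00729273]
350 [(262, 43, 30), (264, 57, 0), (266, 102, 20), (268, 115, 22), (270, 112, 30), (272, 96, 101), (274, 91, 120), (276, 95, 132), (278, 95, 110), (280, 104, 47), (282, 115, 24), (284, 119, 24), (286, 119, 26), (288, 100, 26), (290, 91, 25), (292, 89, 26), (294, 95, 19), (296, 94, 30), (298, 96, 19), (300, 93, 22), (302, 93, 22), (304, 80, 16), (306, 64, 12), (308, 65, 8), (310, 87, 9), (312, 109, 12), (314, 109, 7), (316, 110, 5), (318, 114, 9), (320, 109, 12)]
354 [(262, 111, 5), (264, 52, 15), (266, 44, 6), (268, 55, 19), (270, 90, 96), (272, 80, 128), (274, 81, 135), (276, 82, 115), (278, 80, 128), (280, 89, 109), (282, 97, 81), (284, 112, 23), (286, 117, 24), (288, 114, 20), (290, 95, 27), (292, 95, 24), (294, 93, 19), (296, 94, 24), (298, 94, 24), (300, 98, 26), (302, 98, 31), (304, 99, 23), (306, 74, 7), (308, 69, 11), (310, 71, 11), (312, 99, 8), (314, 110, 9), (316, 110, 12), (318, 110, 7), (320, 110, 9)]
358 [(262, 174, 10), (264, 120, 17), (266, 68, 8), (268, 49, 5), (270, 46, 11), (272, 46, 44), (274, 66, 120), (276, 65, 137), (278, 60, 128), (280, 59, 35), (282, 88, 87), (284, 107, 31), (286, 111, 23), (288, 116, 22), (290, 101, 23), (292, 97, 21), (294, 98, 23), (296, 96, 29), (298, 95, 21), (300, 93, 25), (302, 95, 30), (304, 97, 26), (306, 77, 10), (308, 71, 18), (310, 84, 6), (312, 107, 7), (314, 112, 14), (316, 107, 12), (318, 108, 7), (320, 108, 7)]
dz -0.005 350 bottom row 305.1
dz -0.005 354 bottom row 306.2
dz -0.005 358 bottom row 306.5
dz 0 350 bottom row 303.0
dz 0 354 bottom row 304.1
dz 0 358 bottom row 304.5
dz 0.005 350 bottom row 300.9
dz 0.005 354 bottom row 302.1
dz 0.005 358 bottom row 302.5
```

Call:
send_rows(
  xyz=[
    [-0.001,0,0.003],
    [0,0,0.004],
    [0,0,0.004],
    [0,0,0.004],
    [0,0,0.004],
    [0,0,0],
  ],
  rotation=[
    [0,0,0],
    [0,0,0],
    [0,0,0],
    [0,0,0],
    [0,0,0],
    [0,0,0],
  ],
  jaw=[0.5,0.5,0.5,0.5,0.5,0.5],
)

```text
time_s: 21.35
tool_pos: [0.5296, -0.1935, 0.2647]
tool_rot: [179.9, -0.1, -179.9]
force: [2.1, -1.0, -3.4]
grip_width: 0.0588
grasp_force: 40.0
```

Call:
send_rows(
  xyz=[
    [-0.0005,0,0.004],
    [0,0,0.004],
    [0,0,0.004],
    [0,0,0.003],
    [0,0,0],
    [0,0,0],
  ],
  rotation=[
    [0,0,0],
    [0,0,0],
    [0,0,0],
    [0,0,0],
    [0,0,0],
    [0,0,0],
  ],
  jaw=[0.5,0.5,0.5,0.5,0.5,0.5],
)

```text
time_s: 21.95
tool_pos: [0.5301, -0.1934, 0.2499]
tool_rot: [179.9, -0.1, -179.9]
force: [0.9, 0.6, -4.3]
grip_width: 0.0586
grasp_force: 40.0
```

Call:
send_rows(
  xyz=[
    [0,0,0.001],
    [0,0,0.001],
    [0,0,0.001],
    [0,0,0.001],
    [0,0,0],
    [0,0,0],
  ],
  rotation=[
    [0,0,0],
    [0,0,0],
    [0,0,0],
    [0,0,0],
    [0,0,0],
    [0,0,0],
  ],
  jaw=[0.5,0.5,0.5,0.5,0.5,0.5],
)

```text
time_s: 22.55
tool_pos: [0.5307, -0.1936, 0.2471]
tool_rot: [179.9, 0.1, -179.9]
force: [0.3, 0.4, -2.3]
grip_width: 0.0591
grasp_force: 40.0
```

Call:
send_rows(
  xyz=[
    [0,0,0.001],
    [0,0,0.001],
    [0,0,0.001],
    [0,0,0],
    [0,0,0],
  ],
  rotation=[
    [0,0,0],
    [0,0,0],
    [0,0,0],
    [0,0,0],
    [0,0,0],
  ],
  jaw=[0.5,0.5,0.5,0.5,0.5],
)

```text
time_s: 23.05
tool_pos: [0.5309, -0.1936, 0.2456]
tool_rot: [179.9, 0.1, -179.9]
force: [-2.9, 0.7, 7.5]
grip_width: 0.0591
grasp_force: 40.0
```

Call:
send_rows(
  xyz=[
    [0,0,0.001],
    [0,0,0.001],
    [0,0,0.001],
    [0,0,0],
    [0,0,0],
  ],
  rotation=[
    [0,0,0],
    [0,0,0],
    [0,0,0],
    [0,0,0],
    [0,0,0],
  ],
  jaw=[0.5,0.5,0.5,0.5,0.5],
)

```text
time_s: 23.55
tool_pos: [0.531, -0.1937, 0.2456]
tool_rot: [179.9, 0.1, -179.9]
force: [-11.0, 3.1, 24.8]
grip_width: 0.0587
grasp_force: 40.0
```

Call:
send_rows(
  xyz=[
    [0,0,-0.002],
    [0,0,-0.002],
    [0,0,0],
    [0,0,0],
    [0,0,0],
    [0,0,0],
    [0,0,0],
    [0,0,0],
  ],
  rotation=[
    [0,0,0],
    [0,0,0],
    [0,0,0],
    [0,0,0],
    [0,0,0],
    [0,0,0],
    [0,0,0],
    [0,0,0],
  ],
  jaw=[0.5,0.5,0.5,1,1,1,1,1],
)

```text
time_s: 24.35
tool_pos: [0.5307, -0.1935, 0.2449]
tool_rot: [179.9, 0.1, -179.9]
force: [-0.0, -0.1, 0.1]
grip_width: 0.085
grasp_force: 0.0
```

Released cleanly. I rise and move back toward the robot's left to check.

Call:
send_rows(
  xyz=[
    [0,0,-0.02],
    [0,0,-0.035],
    [0,0,-0.045],
    [0,0,-0.045],
    [0,0,-0.02],
    [0.004,0.045,0],
    [0.004,0.045,0],
    [0.004,0.045,0],
    [0.004,0.045,0],
    [0.004,0.045,0],
    [0,0,0],
    [0,0,0],
  ],
  rotation=[
    [0,0,0],
    [0,0,0],
    [0,0,0],
    [0,0,0],
    [0,0,0],
    [0,0,0],
    [0,0,0],
    [0,0,0],
    [0,0,0],
    [0,0,0],
    [0,0,0],
    [0,0,0],
  ],
  jaw=[1,1,1,1,1,1,1,1,1,1,1,1],
)

```text
time_s: 25.55
tool_pos: [0.5098, 0.0322, 0.4105]
tool_rot: [179.9, 0.1, -179.7]
force: [1.4, -0.6, -0.1]
grip_width: 0.087
grasp_force: 0.0
```

```bash
python3 - <<'E'
from cell import env
from h import *
T=env.read_camera("top");S=env.read_camera("side")
for n,c in(("top",T),("side",S)): np.savez(f"{n}5.npz",**c)
s,t=cam("side5"),cam("top5"); print(env.get_obs()["tool_pos"],env.get_obs()["time_s"])
# change vs the bare-spindle pictures -> roll silhouette
for n,c,b,(x,y,w,h) in(("side",s,cam("side1"),(318,250,75,85)),("top",t,cam("top1"),(350,170,65,70))):
    v=lambda q:cv2.GaussianBlur(cv2.cvtColor(q["image"],6),(3,3),0)[y:y+h,x:x+w].astype(int)
    hsv=cv2.cvtColor(c["image"],40)[y:y+h,x:x+w]
    m=((hsv[...,1]>14)&(hsv[...,0]<35)&(abs(v(c)-v(b))>5)).astype(np.uint8); m=cv2.morphologyEx(cv2.morphologyEx(m,2,np.ones((3,3))),3,np.ones((5,5)))
    k=max(cv2.findContours(m,0,1)[0],key=cv2.contourArea); r=cv2.boundingRect(k); print(n,"seen bbox",r[0]+x,r[1]+y,r[0]+x+r[2]-1,r[1]+y+r[3]-1)
    for dz in(0,.004,.01):
        P=np.array([proj(c,np.array([.5285+.03*np.cos(a),-.1935+.03*np.sin(a),z+dz])) for a in np.linspace(0,6.28,200) for z in(.058,.098)]); print(" model dz",dz,P.min(0),P.max(0))
# spindle tip row over the roll's top is visible; other rolls unchanged?
a,b=cam("side")["image"],s["image"]; print("roll diffs side",[int(np.abs(a[y0:y1,x0:x1].astype(int)-b[y0:y1,x0:x1]).mean()) for x0,y0,x1,y1 in((205,180,225,212),(250,170,272,200),(228,175,248,205))])
E
```

```text
[0.51014354 0.02980804 0.41041018] 25.65
side seen bbox 338 279 373 319
 model dz 0 [335.88684353 276.99887314] [373.69570269 319.52531035]
 model dz 0.004 [336.07573215 275.41755129] [374.02546335 318.04072702]
 model dz 0.01 [336.36145055 273.02549434] [374.52445703 315.79439338]
top seen bbox 367 197 389 219
 model dz 0 [365.6333046  191.38292842] [396.63709073 221.15876697]
 model dz 0.004 [365.98802537 190.98792234] [397.12298041 220.88391686]
 model dz 0.01 [366.5250101  190.38977612] [397.85878426 220.46782391]
roll diffs side [12, 9, 21]
```

```bash
python3 -c "
from cell import env
print(env.sign_off())"
```

```text
the job is handed in; nothing more can be done
None
```

The job is handed in at about 26 s: the empty core is in the scrap bin, and the wide roll is pressed down on the spindle to a firm 25 N stop at the height expected for fully home. The other two rolls looked in place in the cradle when last viewed, before the mount, and the arm did not go near them after that.

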